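# Set the press stop with the setting block

### The arm

A 7-joint arm with a two-finger parallel gripper is mounted at the origin on the work surface. World frame = base frame: x ahead of the robot, y to its left, z up, the work surface at z = 0. Lengths are in m, angles in rad, forces in N, time in s.
With the tool pointing down it reaches from about 0.4 to 0.875 m from the base axis. Payload 19.3 kg.
Tool frame: the origin (TCP) lies midway between the tips of the shut fingers; the grasp point (between the pads) lies 19 mm behind it (tcp_to_grasp is the z of the grasp point in the tool frame, in m); z points along the fingers, y is the line along which they close (so a half turn about z gives the same grasp; the last joint's range is limited). The gripper opens to 85 mm and grips with 20 to 120 N. Pads are 22 mm wide; open, the fingers measure 114 mm over their backs; the gripper's body (76 mm by 85 mm) begins 54 mm behind the grasp point. The pads swing forward as they close: fully open they stand 13 mm farther back than shut.
Start: joints at [-1.417, 0.521, -0.036, 1.599, 0.021, 1.021, -0.113], TCP at [0.139, 0.609, 0.231] pointing down, gripper open.
Joint ranges: [-2.91, 2.91], [-0.3, 2.13], [-1.5, 1.42], [0.17, 2.43], [-1.26, 4.41], [0.16, 1.93], [-2.52, 2.52]. Speed limits (rad/s): [1.89, 1.89, 2.39, 2.39, 3.01, 3.01, 3.01].

### API

Orientations are given as [roll, pitch, yaw] about the fixed x, y, z axes, in that order (R = Rz(yaw) Ry(pitch) Rx(roll)).
In Python, from workcell import * gives the robot as it stands.
- The arm moves only by the tool send_rows, never from a script. Its argument "increments" is a list of rows, each a list of 3 entries, a list of its own where there are three numbers: the shift along the tool's x, y, z in mm, then the turn, a rotation vector about the tool's x, y, z in degrees, then the gripper's target within -1 to 1 (fully open at 1, half-way at 0, shut at -1). In form: [[[x, y, z], [wx, wy, wz], grip], ...]. A call has 1 to 10 rows; each row is the pose to reach, as a shift and turn from the pose commanded when the call began, along the tool's axes at that moment; what a row does not reach only later rows make up. A row lasts 1/10 s, in which the tool goes at most 50 mm and 8.59 degrees, less where a joint would pass 70% of its speed; a pose out of reach is approached as far as the arm can. A call with a gripper value outside its range is refused whole. The fingers move at their own pace and stop on an object; "newtons" is the grip in N (left out, the last holds). Time passes only in rows, so rows that repeat a pose let the fingers close. It gives the time, the measured TCP pose, the force, the opening and the grip force at its end, in the units of the state.
- observe(): the state, without advancing time (a new reading comes with each control period).
- grab_frame(name): name is "scene" or "side" or "wrist"; returns the picture (384x512x3 uint8, blue, green, red); there is no depth.
- camera_params(name): a dict with "fovy" (degrees; the focal length in pixels is half the picture's height over the tangent of half this angle, whatever the lens; pixels are square), "cx", "cy" (the principal point, pixels), "distortion" ([k1, k2, p1, p2, k3] as OpenCV has them; the pictures are not rectified), "extrinsics" (4x4, takes a point from world to camera coordinates). Camera axes: x right, y down, z forward; pixel columns grow to the right and rows downward; lengths in m; the calibration is good to about 2 mm. A picture is of the moment at which its call begins: read the wrist's pose just before it. camera_params takes no time and is no camera call; for the wrist camera it gives the pose at the moment of the call.
- job_done(): hands the job in; it is judged then, once.
The state is a dict: "clock": time; "qpos": joint angles; "qd": joint speeds; "joint_efforts": joint torques, N m; "position": TCP position; "tool_rot": TCP orientation; "force": force on the tool from outside, world axes, zero at the start; "moment": the same for the moment, N m; "grip_width": finger opening in m; "finger_force": force on a finger pad.
Only numpy, scipy, OpenCV 4.12 (cv2) and the standard library are available. Lean on these libraries where they do the work, as an engineer would, in place of code of your own. Each camera call takes 0.05 s, during which the arm holds its last target. There are 200 camera calls.

### The job

Bring the setting block, standing flat on the cutting mat, to where its brass pad is under the shoe of the press stop. Then, with the red T-handled driver, turn the stop screw clockwise until the sprung shoe just drags on the pad: pressed in a little, about a third of its yellow band, and never hard. Leave the block there and put the driver back upright in its wooden stand; do not turn the screw with the fingers or disturb the other things on the mat.

Things in the scene. Friction and masses are not known exactly. Their poses are not given: they have to be found in the camera images.
- block: Loose aluminium setting block, 160 (x) x 56 (y) x 30 (z) mm, about 0.7 kg, standing flat on the green mat (the mat's top is 3 mm over the table). Origin: centre of the underside. +x points to the end with the square brass pad, the black handle is at the -x end; z up.
- block_pad (a point): Centre of the brass pad (42 x 42 mm, flush) on the block's top face, 48 mm to +x of the block's centre and 30 mm over its underside. Axes as the block's.
- block_handle (a point): Centre of the handle's black bar: 56 mm long along the block's x, 16 mm wide along y, 14 mm high; 50 mm to -x of the block's centre and 69 mm over its underside. Two end posts carry it; under the bar 32 mm are free. Grip across the bar (fingers either side in y) from above.
- stop: Fixed grey press stop on the mat. Origin: on the mat, straight under the vertical screw's axis. Its column (50 mm square) is centred 120 mm away to its +y, on a base plate that begins 70 mm to +y; an arm 50 mm wide, from 74 to 96 mm over the mat, reaches from the column to 25 mm beyond the screw axis (to -y). The block enters below the arm from the -y side, so that the block's x points along the stop's +y; the handle then stays outside, 98 mm to -y of the screw.
- screw_slot (a point): Centre of the floor of the slot in the brass stop screw's head (head 48 mm across, on top of the arm, about 115 mm over the mat). The slot runs along this point's x, is 11 mm wide, 12 mm deep, open upward and at both ends. z up; the point turns and sinks with the screw.
- screw (a joint): Angle of the stop screw, rad, 0 to 2.3; grows clockwise seen from above. Its quick thread lowers screw and shoe by 6 mm per rad (so 0.9 to 1.45 rad are needed). A blade has some 0.2 rad of play in the slot. It turns stiffly (about 0.12 N m) and stays where it is left.
- shoe_face (a point): Centre of the underside of the round black shoe (36 mm across, 8 mm high) that hangs on the screw, below the arm. At the start it is 3 to 6 mm higher than the top of the block standing on the mat.
- shoe (a joint): How far the sprung shoe is pushed up into the screw, m: 0 hanging free, 0.008 fully in. Spring 1.5 N/mm with about 1 N preload. The yellow band over the shoe shows 8 mm at 0 and gets hidden as the shoe is pushed in; right is about 0.0026 (accepted 0.0006 to 0.0046).
- driver: Loose T-handled driver, 112 mm high, 0.22 kg, standing upright in its stand. Origin (also driver_tip): centre of the blade's lower edge; z up along the shaft. Flat blade 30 mm wide (x), 5 mm thick (y) but only 2.5 mm in its lowest 4 mm, 16 mm high; shaft 14 mm across; round collar 50 mm across, underside 42 mm over the origin.
- driver_tip (a point): Centre of the driver blade's lower edge, x along the blade.
- driver_bar (a point): Centre of the driver's red crossbar, 101 mm over the blade's lower edge: 100 mm long along the driver's x (same direction as the blade), 20 mm wide (y), 22 mm high. Grip across it from above.
- stand: Fixed wooden driver stand, 85 (x) x 65 (y) x 60 (z) mm, origin at the centre of its underside, on the mat. An upright pocket right through it, 40 mm (x) by 22 mm (y), takes blade and shaft; the driver's collar rests on the top face, so its lower edge then is 18 mm over the mat. At the start the driver's axes are the stand's. Stand and white tub may change places.
- stand_top (a point): Centre of the pocket's mouth, on the stand's top face, 60 mm over the mat.
- tub: Bystander: white plastic paste tub, 100 mm across, 85 mm high, with a red brush handle sticking up to 155 mm. Origin under its centre.
- bottle: Bystander: clear bottle, 64 mm across, 140 mm high. Origin under its centre.
- weight: Bystander: steel weight 110 x 75 x 45 mm with a round black handle in its middle, up to 85 mm high (not the setting block). Origin under its centre.
- tray: Bystander: wooden tray with eight compartments, 120 x 240 x 35 mm. Origin under its centre.
- scissors: Bystander: red-handled scissors lying flat, 150 mm long, 10 mm high.
- brush: Bystander: red-handled brush lying flat, 170 mm long.
- tape: Bystander: roll of paper tape, 84 mm across, 36 mm high. Origin under its centre.
Not all that is in view belongs to the job. Several things look just like the stand: the one meant starts nearest to the robot's base.

How it is judged:
On the way, in this order (a step that is already met when the one before it is completed fails the run):
1. the block stands flat on the mat with its brass pad under the shoe, which still hangs free (x of shoe_face in the frame of block_pad between -0.019 and 0.019 m and y of shoe_face in the frame of block_pad between -0.019 and 0.019 m and angle between block's own z axis and vertical below 0.05 rad and height (world z) of block below 0.008 m and value of joint shoe below 0.0006 m), for 0.2 s.
2. with the driver's blade in the slot, the shoe is brought down to drag on the pad (x of shoe_face in the frame of block_pad between -0.019 and 0.019 m and y of shoe_face in the frame of block_pad between -0.019 and 0.019 m and angle between block's own z axis and vertical below 0.05 rad and height (world z) of block below 0.008 m and value of joint shoe between 0.0006 and 0.0046 m and distance between driver_tip and screw_slot below 0.011 m and contact force between shoe and block above 0.3 N), for 0.2 s.
At the end, for the whole second after the job is handed in: The block stands flat on the mat, its pad's centre within 19 mm (x and y) of the shoe's; the shoe rests on it, pushed in 0.6 to 4.6 mm; the driver is at rest upright (within 0.1 rad) in its stand, within 12 mm of its centre, collar down (lower edge 10 to 26 mm over the mat) (x of shoe_face in the frame of block_pad between -0.019 and 0.019 m and y of shoe_face in the frame of block_pad between -0.019 and 0.019 m and angle between block's own z axis and vertical below 0.05 rad and height (world z) of block below 0.008 m and value of joint shoe between 0.0006 and 0.0046 m and linear speed of each of block, driver below 0.01 m/s and horizontal distance between driver and stand below 0.012 m and angle between driver's own z axis and vertical below 0.1 rad and z of driver in the frame of stand between 0.01 and 0.026 m and contact force between shoe and block above 0.3 N); the robot touches nothing.
It fails at once if the fingers touch the screw (over 1 N): it is turned with the driver (contact force between the fingers and screw above 1 N).
It fails at once if the shoe is pressed in hard (over 7 mm) (value of joint shoe above 0.007 m).
It fails at once if a bystander is moved by more than 30 mm (distance of any of tub, bottle, weight, tray, scissors, brush, tape from where it was at the start of the episode above 0.03 m).
It also fails if it takes over 61 s, if anything falls off the work surface, if the arm or the gripper's body presses on something with over 40 N, if the wrist force passes 120 N, or if a joint passes its speed limit or range.

## Working session

There is one attempt and no reset: what is moved stays moved. The work goes in short steps, Python scripts to look and compute and a tool call to move; the robot and the scene stay as the last step left them, time stands still between calls to the robot, and variables do not carry over. Pictures are saved under pics/ and viewed, at most 10 in all, crops included, and the job is handed in when it is done.

Besides the shell and the picture viewer there is one more tool, called as name(argument=value, ...) on one line, values as JSON. send_rows: Moves the arm, as the interface text tells. Its arguments: {"type":"object","properties":{"increments":{"type":"array"},"newtons":{"type":"number"}},"required":["increments"]}

```bash
mkdir -p pics; ls
cat > h.py <<'E'
from workcell import *
import numpy as np, cv2
def K(n):
    p=camera_params(n); f=192/np.tan(np.radians(p["fovy"])/2)
    return np.array([[f,0,p["cx"]],[0,f,p["cy"]],[0,0,1]]),np.array(p["distortion"],float),np.array(p["extrinsics"])
def ray(n,uv,kk=None):
    k,d,E=kk or K(n)
    q=cv2.undistortPoints(np.array([[uv]],float),k,d)[0,0]
    R,t=E[:3,:3],E[:3,3]
    return -R.T@t, R.T@np.array([q[0],q[1],1])
def atz(n,uv,z,kk=None):
    o,v=ray(n,uv,kk); return o+v*(z-o[2])/v[2]
def proj(n,P,kk=None):
    k,d,E=kk or K(n)
    return cv2.projectPoints(np.array(P,float).reshape(-1,3),cv2.Rodrigues(E[:3,:3])[0],E[:3,3],k,d)[0][:,0]
E
python3 - <<'E'
from h import *
a=grab_frame("scene");b=grab_frame("side");c=grab_frame("wrist")
for n,i in zip("abc",(a,b,c)): cv2.imwrite(f"pics/{n}0.png",i)
np.save("pics/wk.npy",np.array(K("wrist"),dtype=object),allow_pickle=True)
im=cv2.resize(a,(800,600),interpolation=cv2.INTER_CUBIC);cv2.imwrite("pics/scene0.png",im)
cv2.imwrite("pics/sw0.png",np.vstack([b[:, :],c])[::1])
m=np.hstack([b,c]);cv2.imwrite("pics/sw0.png",cv2.resize(m,(800,300)))
for n in("scene","side","wrist"):
    k,d,E=K(n);print(n,k[0,0],d,np.round(-E[:3,:3].T@E[:3,3],3),np.round(E[2,:3],2))
s=observe();print(s["position"],s["tool_rot"],s["clock"],s["grip_width"])
E
```

```text
pics
scene 444.0870911530153 [-0.0966591  0.         0.         0.         0.       ] [ 1.247 -0.911  1.274] [-0.39  0.61 -0.69]
side 429.03526144066643 [-0.06371275  0.          0.          0.          0.        ] [ 0.019 -0.797  0.772] [ 0.44  0.72 -0.54]
wrist 279.6557210920719 [-0.0443485  0.         0.         0.         0.       ] [0.055 0.629 0.374] [ 0.32 -0.07 -0.94]
[0.1386818  0.60917142 0.23086606] [-3.14074355e+00  2.65906114e-05  2.91775201e+00] 0.15 0.08522442413805328
```

View pics/scene0.png

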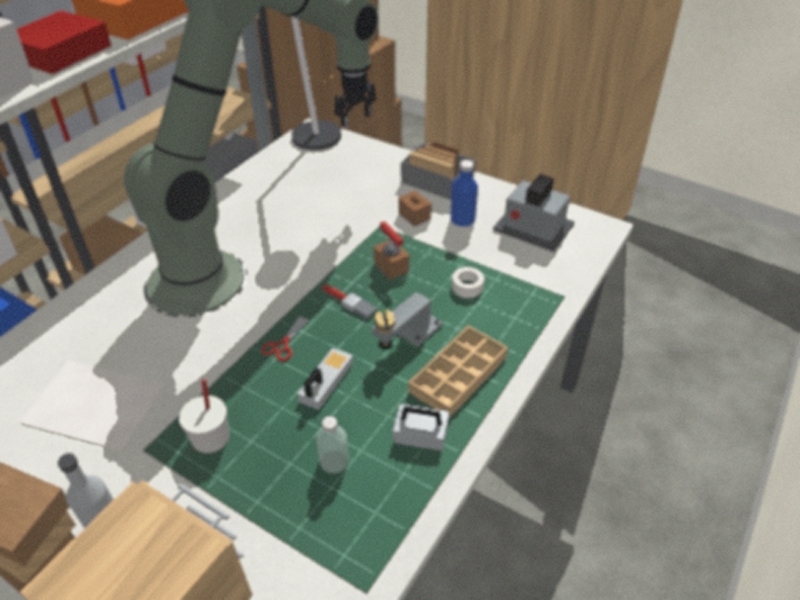

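View pics/sw0.png

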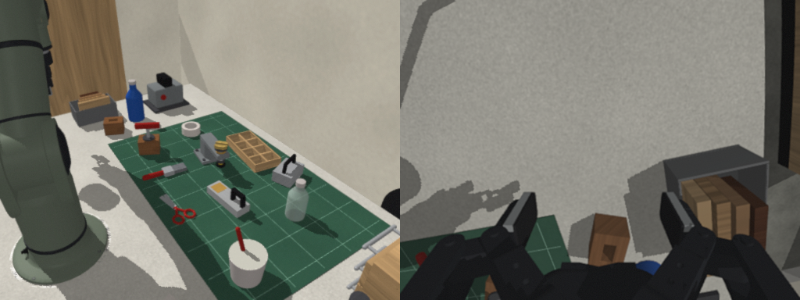

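The scene shows these candidates:
- **Block:** the aluminium one with a brass pad at (327,378), or the steel weight at (420,428). The brass pad picks the first.
- **Stand:** the brown one holding the red driver at (391,258), or the empty brown one off the mat at (415,207). I take the first, as it is nearer the base and holds the driver.
- **Stop:** at (400,320).

Next I check the choice in one enlarged crop of both views.

Run:
```python
from h import *
a=cv2.imread("pics/a0.png");b=cv2.imread("pics/b0.png")
A=cv2.resize(a[135:265,180:300],None,fx=4,fy=4,interpolation=cv2.INTER_CUBIC)[:, :390*2]
B=cv2.resize(b[145:285,165:325],None,fx=4,fy=4,interpolation=cv2.INTER_CUBIC)
cv2.imwrite("pics/cropA.png",A);cv2.imwrite("pics/cropB.png",B)
print(A.shape,B.shape)
```

```text
(520, 480, 3) (560, 640, 3)
```

View pics/cropA.png

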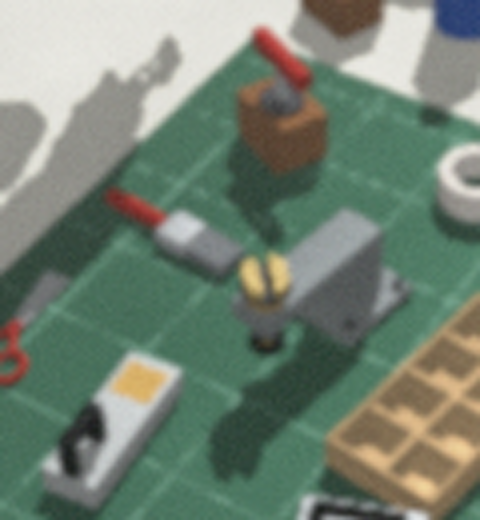

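View pics/cropB.png

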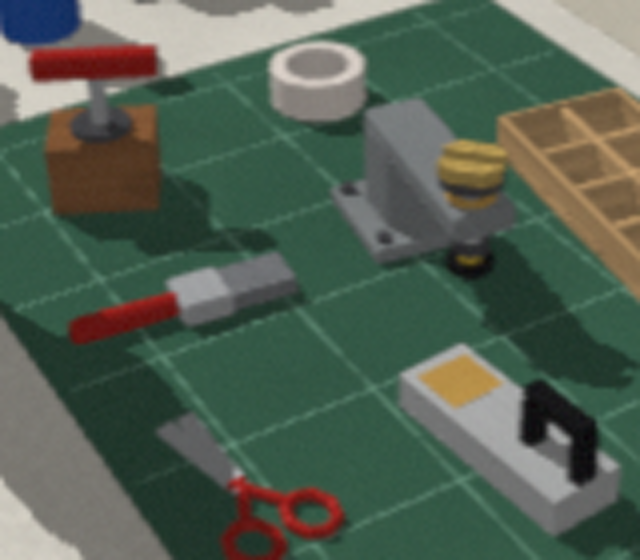

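The crops confirm the choice. In crop A the pad is at (140,381), the screw head at (265,272) and the driver bar runs from (263,35) to (300,78). In crop B the same features are at (461,378), (472,155), and (35,62) to (155,57).

```bash
cat > m.py <<'E'
from h import *
ks,kd=K("scene"),K("side")
fa=lambda p:(180+(p[0]+.5)/4-.5,135+(p[1]+.5)/4-.5); fb=lambda p:(165+(p[0]+.5)/4-.5,145+(p[1]+.5)/4-.5)
def tri(a,b):
    A=np.zeros((3,3));c=np.zeros(3)
    L=[ray("scene",fa(a),ks),ray("side",fb(b),kd)]
    for o,v in L:
        v=v/np.linalg.norm(v);P=np.eye(3)-np.outer(v,v);A+=P;c+=P@o
    x=np.linalg.solve(A,c);e=[np.linalg.norm(np.cross(x-o,v/np.linalg.norm(v))) for o,v in L]
    return np.round(x,4),np.round(e[0]*1e3,1)
E
python3 - <<'E'
from m import *
for n,a,b in [("pad",(140,381),(461,378)),("head",(265,272),(472,155)),("shoe",(265,343),(470,263)),("barL",(263,35),(36,63)),("barR",(303,75),(154,58)),("collar",(284,98),(101,124)),("handle bar",(82,430),(561,412))]: print(n,*tri(a,b))
for n,b in [("A",(400,378)),("B",(461,346)),("C",(617,470)),("D",(556,504))]: print(n,"side z33",np.round(atz("side",fb(b),.033,kd),4))
for n,a in [("A",(134,352)),("B",(183,370))]: print("scene z33",np.round(atz("scene",fa(a),.033,ks),4))
print("pad",atz("scene",fa((140,381)),.033,ks),atz("side",fb((461,378)),.033,kd))
print("stand top side",*[np.round(atz("side",fb(b),.063,kd)[:2],4) for b in [(47,146),(160,148),(157,106),(58,108)]])
print("stand top scene",*[np.round(atz("scene",fa(b),.063,ks)[:2],4) for b in [(238,92),(278,143),(327,113)]])
print("driverbar z.132",*[np.round(atz("side",fb(b),.124,kd)[:2],4) for b in [(32,62),(157,58)]],*[np.round(atz("scene",fa(b),.124,ks)[:2],4) for b in [(258,33),(307,80)]])
print("arm top z.099 side",*[np.round(atz("side",fb(b),.099,kd)[:2],4) for b in [(365,110),(420,100)]])
print("slot ends z.13", *[np.round(atz("scene",fa(b),.126,ks)[:2],4) for b in [(256,257),(273,288)]],*[np.round(atz("side",fb(b),.126,kd)[:2],4) for b in [(440,153),(504,152)]])
E
```

```text
pad [ 0.5274 -0.0556  0.0331] 1.2
head [0.6028 0.0463 0.1309] 1.6
shoe [0.6023 0.0442 0.0383] 2.3
barL [0.3989 0.3567 0.1201] 2.0
barR [0.4781 0.3105 0.1258] 1.3
collar [0.4384 0.3353 0.0635] 0.8
handle bar [ 0.5375 -0.1531  0.0681] 2.1
A side z33 [ 0.4929 -0.0319  0.033 ]
B side z33 [ 0.547  -0.0249  0.033 ]
C side z33 [ 0.5606 -0.182   0.033 ]
D side z33 [ 0.5099 -0.1864  0.033 ]
scene z33 [ 0.5016 -0.03    0.033 ]
scene z33 [ 0.5542 -0.0243  0.033 ]
pad [ 0.52797206 -0.05691288  0.033     ] [ 0.52777335 -0.05378723  0.033     ]
stand top side [0.3888 0.3291] [0.4635 0.2783] [0.4895 0.3394] [0.4192 0.3802]
stand top scene [0.3909 0.3172] [0.4732 0.2687] [0.4912 0.3375]
driverbar z.132 [0.3949 0.357 ] [0.481  0.3098] [0.397  0.3498] [0.4838 0.3093]
arm top z.099 side [0.5994 0.1897] [0.6436 0.18  ]
slot ends z.13 [0.5833 0.0605] [0.6184 0.0348] [0.5902 0.0698] [0.6295 0.0466]
```

```bash
cat > p.py <<'E'
from h import *
from scipy.spatial.transform import Rotation as Ro
def plan(x,y,z,yaw,s=None):
    s=s or observe();R=Ro.from_euler("xyz",s["tool_rot"])
    T=Ro.from_euler("xyz",[180,0,yaw],degrees=True)
    return np.round(R.inv().apply(np.array([x,y,z])-s["position"])*1e3,1),np.round((R.inv()*T).as_rotvec(degrees=True),2)
E
python3 -c "
from p import *
print(plan(.47,.34,.30,120));print(K('wrist')[1])
s=observe();E=K('wrist')[2];R=Ro.from_euler('xyz',s['tool_rot']);c=-E[:3,:3].T@E[:3,3];print(R.inv().apply(c-s['position']),R.inv().apply(E[2,:3]))"
```

```text
(array([-382.8, -189. ,  -69. ]), array([-5.000e-02,  2.000e-02,  4.717e+01]))
[-0.0443485  0.         0.         0.         0.       ]
[ 0.08586317  0.00019401 -0.14282177] [-3.27640973e-01 -3.10519156e-04  9.44802253e-01]
```

send_rows(increments=[[[-383,-189,-69],[0,0,47],1],[[-383,-189,-69],[0,0,47],1],[[-383,-189,-69],[0,0,47],1],[[-383,-189,-69],[0,0,47],1],[[-383,-189,-69],[0,0,47],1],[[-383,-189,-69],[0,0,47],1],[[-383,-189,-69],[0,0,47],1],[[-383,-189,-69],[0,0,47],1],[[-383,-189,-69],[0,0,47],1],[[-383,-189,-69],[0,0,47],1]])

```text
clock: 1.15
position: [0.4739, 0.3362, 0.3009]
tool_rot: [3.14, 0.002, 2.091]
force: [-0.2, 0.3, 1.5]
grip_width: 0.0855
finger_force: 0.0
```

```bash
python3 -c "
from p import *
s=observe();print(s['position'],np.degrees(s['tool_rot']),s['qpos'],s['clock'])
print(plan(.537,-.153,.22,96.5))
i=grab_frame('wrist');cv2.imwrite('pics/w1.png',i)"
```

```text
[0.47388066 0.33620134 0.30094318] [1.79924228e+02 9.69857498e-02 1.19814232e+02] [-0.91271727  0.3939871   0.26732452  1.6457953  -0.1110449   1.11583932
 -0.0958058 ] 1.15
(array([-455.7, -188.6,   81.5]), array([ 0.09,  0.08, 23.31]))
```

send_rows(increments=[[[-456,-189,81],[0,0,23],1],[[-456,-189,81],[0,0,23],1],[[-456,-189,81],[0,0,23],1],[[-456,-189,81],[0,0,23],1],[[-456,-189,81],[0,0,23],1],[[-456,-189,81],[0,0,23],1],[[-456,-189,81],[0,0,23],1],[[-456,-189,81],[0,0,23],1],[[-456,-189,81],[0,0,23],1],[[-456,-189,81],[0,0,23],1]])

```text
clock: 2.2
position: [0.5361, -0.1495, 0.2188]
tool_rot: [-3.142, -0.001, 1.698]
force: [0.8, 1.0, 0.3]
grip_width: 0.0853
finger_force: 0.0
```

```bash
python3 -c "
from p import *
s=observe();print(s['position'],np.degrees(s['tool_rot']),s['qpos'],s['clock'])
np.savez('pics/w2.npz',*K('wrist'));i=grab_frame('wrist');cv2.imwrite('pics/w2.png',i)
w1=cv2.imread('pics/w1.png')
cv2.imwrite('pics/w12.png',np.vstack([cv2.resize(i,(790,592))]))"
```

```text
[ 0.53608762 -0.14948923  0.21881866] [-1.79998274e+02 -3.85510408e-02  9.72822637e+01] [-0.15891015  0.46283333  0.44910567  1.81396338 -0.24683709  0.92036112
  0.52680519] 2.2
```

View pics/w12.png

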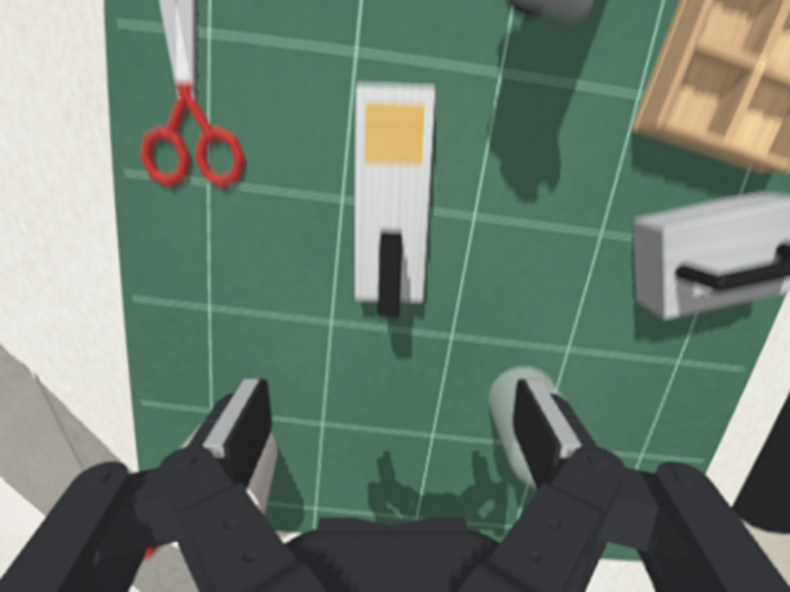

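The wrist view shows the block almost in line with the tool, with the bar from (399,231) to (388,316), the pad at (394,133), and top corners at (357,84), (434,86), (424,303) and (355,300). The bottle is near the right finger at (525,400).

Run:
```python
from p import *
d=np.load("pics/w2.npz");kk=(d["arr_0"],d["arr_1"],d["arr_2"])
g=512/790
w=lambda u,z:np.round(atz("wrist",(u[0]*g,u[1]*g),z,kk)[:2],4)
print("pad",w((394,133),.033),"corn",*[w(c,.033) for c in[(357,84),(434,86),(424,303),(355,300)]])
print("bar",w((390,231),.079),w((388,316),.079))
ks=K("scene")
for c,z in [((332,424),.135),((335,468),.003),((204,412),.085),((203,384),.158)]:print(np.round(atz("scene",(c[0]*.64,c[1]*.64),z,ks),3))
print(plan(.5385,-.153,.053,95.5))
```

```text
pad [ 0.5249 -0.057 ] corn [ 0.4952 -0.0281] [ 0.5486 -0.0225] [ 0.5658 -0.183 ] [ 0.5099 -0.1876]
bar [ 0.5301 -0.1192] [ 0.5363 -0.1794]
[ 0.684 -0.273  0.135]
[ 0.692 -0.29   0.003]
[ 0.407 -0.367  0.085]
[ 0.405 -0.347  0.158]
(array([  5.4,   4.1, 165. ]), array([-0.06,  0.19,  1.34]))
```

send_rows(increments=[[[4,1,100],[0,0,1.5],1],[[4,1,100],[0,0,1.5],1],[[4,1,166],[0,0,1.5],1],[[4,1,166],[0,0,1.5],1],[[4,1,166],[0,0,1.5],1],[[4,1,166],[0,0,1.5],-1],[[4,1,166],[0,0,1.5],-1],[[4,1,166],[0,0,1.5],-1],[[4,1,166],[0,0,1.5],-1],[[4,1,166],[0,0,1.5],-1]], newtons=50)

```text
clock: 3.25
position: [0.5365, -0.1447, 0.0538]
tool_rot: [3.141, -0.0, 1.67]
force: [0.8, -1.4, -4.5]
grip_width: 0.0149
finger_force: 50.1
```

```bash
python3 -c "
from p import *
print(plan(.57,-.075,.0545,80));print(plan(.5866,-.0426,.0545,80))"
```

```text
(array([66.1, 40.3, -0.7]), array([ 1.000e-02, -0.000e+00,  1.568e+01]))
(array([96.7, 60. , -0.6]), array([ 1.000e-02, -0.000e+00,  1.568e+01]))
```

send_rows(increments=[[[0,0,-0.5],[0,0,0],-1],[[10,7,-0.5],[0,0,3],-1],[[24,16,-0.5],[0,0,6],-1],[[38,24,-0.5],[0,0,9],-1],[[52,32,-0.5],[0,0,12],-1],[[66,40,-0.5],[0,0,15.7],-1],[[76,47,-0.5],[0,0,15.7],-1],[[86,53,-0.5],[0,0,15.7],-1],[[94,58,-0.5],[0,0,15.7],-1],[[97,60,-0.5],[0,0,15.7],-1]])

```text
clock: 4.25
position: [0.587, -0.0416, 0.0538]
tool_rot: [3.142, -0.0, 1.397]
force: [-2.2, -2.8, -0.4]
grip_width: 0.0148
finger_force: 50.5
```

```bash
python3 -c "
from p import *
s=observe();print(s['position'],np.degrees(s['tool_rot']),s['force'],s['grip_width'],s['clock'])
i=grab_frame('scene');j=grab_frame('side');cv2.imwrite('pics/s3.png',i);cv2.imwrite('pics/d3.png',j)
A=cv2.resize(i[165:265,220:300],(400,500),interpolation=cv2.INTER_CUBIC);B=cv2.resize(j[150:250,240:320],(400,500),interpolation=cv2.INTER_CUBIC)
cv2.imwrite('pics/c3.png',np.hstack([A,B]))"
```

```text
[ 0.58695908 -0.04160019  0.05381505] [ 1.79998278e+02 -7.37013419e-03  8.00656335e+01] [-2.21856072 -2.82539201 -0.35251426] 0.014795729361682112 4.25
```

View pics/c3.png

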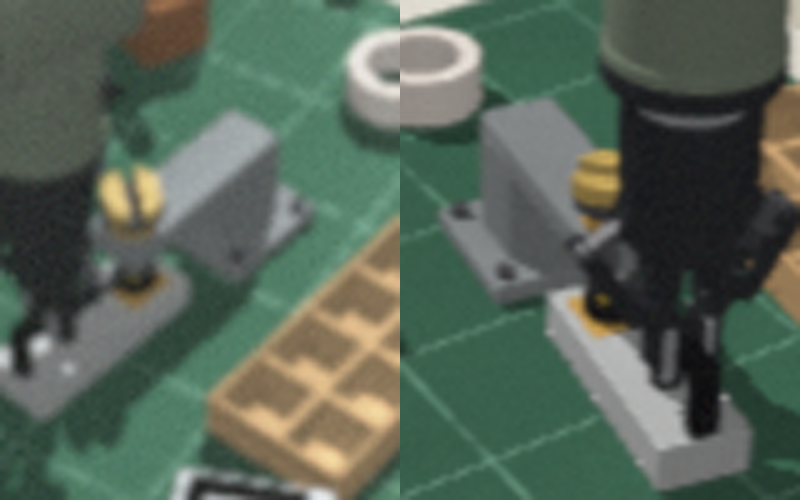

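Run:
```python
from p import *
ks,kd=K("scene"),K("side")
S=lambda p,z:np.round(atz("scene",(220+p[0]/5,165+p[1]/5),z,ks)[:2],4)
D=lambda p,z:np.round(atz("side",(240+(p[0]-400)/5,150+p[1]/5),z,kd)[:2],4)
print("pad side corners",*[D(c,.033) for c in[(567,303),(597,337),(632,324)]])
print("pad scene corners",*[S(c,.033) for c in[(113,292),(140,306),(171,286)]])
print("shoe",S((137,278),.039),D((605,308),.039))
a=np.radians(80);e=np.array([np.cos(a),np.sin(a)]);n=np.array([-e[1],e[0]])
p=observe()["position"][:2]+.089*e;print("pad pred",p)
for s,t in [(1,1),(1,-1),(-1,-1),(-1,1)]:
    q=np.r_[p+.021*(s*e+t*n),.033];u=proj("side",q,kd)[0];v=proj("scene",q,ks)[0]
    print(np.round((v-[220,165])*5),np.round((u-[240,150])*5+[400,0]))
```

```text
pad side corners [0.5848 0.0665] [0.5811 0.029 ] [0.6054 0.0287]
pad scene corners [0.5988 0.0258] [0.6239 0.0246] [0.6328 0.0542]
shoe [0.6095 0.0429] [0.5963 0.0435]
pad pred [0.60231708 0.04589476]
[130. 249.] [564. 300.]
[170. 276.] [629. 284.]
[133. 306.] [659. 323.]
[ 92. 279.] [593. 339.]
```

send_rows(increments=[[[0,0,0],[0,0,0],1],[[0,0,0],[0,0,0],1],[[0,0,0],[0,0,0],1],[[0,0,0],[0,0,0],1],[[0,0,-30],[0,0,0],1],[[0,0,-80],[0,0,0],1],[[0,0,-130],[0,0,0],1],[[0,0,-170],[0,0,0],1],[[0,0,-170],[0,0,0],1],[[0,0,-170],[0,0,0],1]])

```text
clock: 5.35
position: [0.5868, -0.0422, 0.2246]
tool_rot: [3.14, -0.001, 1.396]
force: [-0.6, 0.3, -0.3]
grip_width: 0.0853
finger_force: 0.0
```

```bash
python3 -c "
from p import *
s=observe();print(s['position'],np.degrees(s['tool_rot']),s['force'],s['grip_width'],s['clock'])
np.savez('pics/w4.npz',*K('wrist'));i=grab_frame('wrist');cv2.imwrite('pics/w4.png',i)
j=cv2.imread('pics/w1.png')
print(plan(.44,.335,.26,150))
cv2.imwrite('pics/w4v.png',np.vstack([cv2.resize(i[0:260],(512,260)),cv2.resize(j[0:260],(512,260))]))"
```

```text
[ 0.58683343 -0.04224126  0.22457325] [ 1.79916369e+02 -4.58896430e-02  7.99824296e+01] [-0.58435905  0.31911283 -0.33084779] 0.08531384245622918 5.35
(array([ 346. , -209.7,  -36.3]), array([-1.000e-02, -2.000e-02, -7.001e+01]))
```

View pics/w4v.png

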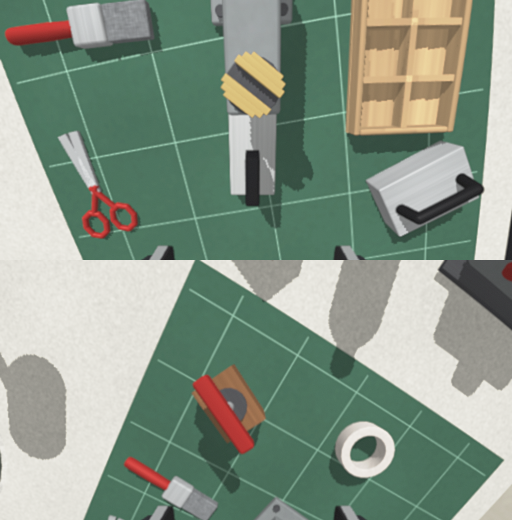

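Upper view: the screw head is at (253,84), with its slot running from about (232,68) to (273,101). Lower view: the driver bar runs from (201,123) to (246,187) in w1 coordinates. I'll refine both by colour.

```bash
cat > refine.py <<'E'
from p import *
d=np.load("pics/w4.npz");kk=(d["arr_0"],d["arr_1"],d["arr_2"])
i=cv2.imread("pics/w4.png");h=cv2.cvtColor(i,cv2.COLOR_BGR2HSV)
m=cv2.inRange(h,(15,70,120),(35,255,255));m[:40]=0;m[125:]=0;m[:,:210]=0;m[:,295:]=0
n,l,st,c=cv2.connectedComponentsWithStats(m)
big=sorted(range(1,n),key=lambda k:-st[k,4])[:2];print(st[big],c[big])
pts=[np.argwhere(l==k)[:,::-1].astype(np.float32) for k in big]
P=np.vstack(pts);(cx,cy),r=cv2.minEnclosingCircle(P);print("circle",cx,cy,r)
# separating line: direction perpendicular to the line of blob centroids; LDA-like: maximise gap
best=max(((lambda nrm:(max(pts[1]@nrm)*0+ (min(pts[0]@nrm)-max(pts[1]@nrm)),t,(min(pts[0]@nrm)+max(pts[1]@nrm))/2))(np.array([np.cos(t),np.sin(t)])) for t in np.radians(np.arange(0,360,.5))),key=lambda x:x[0])
print("gap px",best)
t=best[1];nr=np.array([np.cos(t),np.sin(t)]);al=np.array([-nr[1],nr[0]]);c0=np.array([cx,cy]);c0=c0+nr*(best[2]-c0@nr)
Z=.130
a,b=atz("wrist",c0+22*al,Z,kk),atz("wrist",c0-22*al,Z,kk);v=a-b
for Z in(.126,.130):print("slot axis deg",np.degrees(np.arctan2(v[1],v[0])),"centre",atz("wrist",(cx,cy),Z,kk),atz("wrist",c0,Z,kk))
# driver bar
s=observe();T=lambda p,e:np.vstack([np.c_[Ro.from_euler("xyz",e,degrees=True).as_matrix(),p],[0,0,0,1]])
Tn=T([.58683343,-.04224126,.22457325],[179.916369,-.045888643,79.9824296]);T1=T([.47388066,.33620134,.30094318],[179.924228,.0969857498,119.814232])
k1=(kk[0],kk[1],kk[2]@Tn@np.linalg.inv(T1))
j=cv2.imread("pics/w1.png");h=cv2.cvtColor(j,cv2.COLOR_BGR2HSV)
m=cv2.inRange(h,(0,130,70),(9,255,255))|cv2.inRange(h,(172,130,70),(180,255,255));m[200:]=0;m[:100]=0;m[:,:188]=0;m[:,265:]=0
q=np.argwhere(m)[:,::-1].astype(np.float32);re=cv2.minAreaRect(q);print(len(q),re)
bx=cv2.boxPoints(re);W=np.array([atz("wrist",u,.131,k1) for u in bx]);print("bar c",W.mean(0))
for k in range(2):
    v=W[k+1]-W[k];print(np.linalg.norm(v),np.degrees(np.arctan2(v[1],v[0])))
E
python3 refine.py
```

```text
[[ 235   52   51   46 1071]
 [ 221   74   50   44  995]] [[261.97759104  72.03174603]
 [242.84623116  97.59698492]]
circle 252.5 84.5 33.3542594909668
gap px (np.float64(13.426849399462071), np.float64(5.3930673886624785), np.float64(92.69816644583432))
slot axis deg -47.56829054441144 centre [0.60077858 0.04871773 0.126     ] [0.60045206 0.04844943 0.126     ]
slot axis deg -47.56829054441144 centre [0.60076872 0.04859878 0.13      ] [0.6004476  0.04833493 0.13      ]
1667 ((223.3855743408203, 154.08973693847656), (87.11199951171875, 20.348237991333008), 55.980648040771484)
bar c [0.43523618 0.33431997 0.131     ]
0.022653115645264045 61.948890256403416
0.0979567220477464 -27.404978934002745
```

```bash
python3 -c "
from p import *
print(plan(.4352,.3343,.20,152.6))"
```

```text
(array([ 344.4, -214.3,   23.7]), array([-1.000e-02, -2.000e-02, -7.261e+01]))
```

send_rows(increments=[[[80,-50,-20],[0,0,-8.5],1],[[344,-214,0],[0,0,-72.6],1],[[344,-214,0],[0,0,-72.6],1],[[344,-214,0],[0,0,-72.6],1],[[344,-214,0],[0,0,-72.6],1],[[344,-214,0],[0,0,-72.6],1],[[344,-214,0],[0,0,-72.6],1],[[344,-214,0],[0,0,-72.6],1],[[344,-214,0],[0,0,-72.6],1],[[344,-214,0],[0,0,-72.6],1]])

```text
clock: 6.4
position: [0.4344, 0.3346, 0.2224]
tool_rot: [-3.139, -0.001, 2.667]
force: [0.5, -0.4, 1.0]
grip_width: 0.0855
finger_force: 0.0
```

```bash
python3 -c "
from p import *
print(plan(.4352,.3343,.102,152.6),observe()['qpos'])"
```

```text
(array([ -1. ,   0.3, 120.4]), array([-0.12, -0.07,  0.2 ])) [-0.92401421  0.41918276  0.21515477  1.82074004 -0.11027875  0.91564128
  0.436734  ]
```

send_rows(increments=[[[-1,0,50],[0,0,0],1],[[-1,0,90],[0,0,0],1],[[-1,0,120],[0,0,0],1],[[-1,0,120],[0,0,0],1],[[-1,0,120],[0,0,0],-1],[[-1,0,120],[0,0,0],-1],[[-1,0,120],[0,0,0],-1],[[-1,0,120],[0,0,0],-1],[[-1,0,120],[0,0,0],-1],[[-1,0,120],[0,0,0],-1]], newtons=80)

```text
clock: 7.4
position: [0.4369, 0.3333, 0.1049]
tool_rot: [3.141, 0.0, 2.663]
force: [-2.9, -2.2, 12.2]
grip_width: 0.0186
finger_force: 78.5
```

```bash
python3 -c "
from p import *
s=observe();print(s['position'],np.degrees(s['tool_rot']),s['force'],s['moment'])"
```

```text
[0.43691295 0.33334692 0.10485504] [1.79941367e+02 1.76735037e-02 1.52571582e+02] [-2.87681283 -2.24766479 12.21935996] [-0.46068791  0.61257138  0.06527473]
```

send_rows(increments=[[[0,0,-20],[0,0,0],-1],[[0,0,-60],[0,0,0],-1],[[0,0,-100],[0,0,0],-1],[[0,0,-140],[0,0,0],-1],[[0,0,-140],[0,0,0],-1],[[0,0,-140],[0,0,0],-1]])

```text
clock: 8.0
position: [0.4366, 0.3333, 0.2443]
tool_rot: [3.14, 0.0, 2.663]
force: [-0.9, 0.3, -2.9]
grip_width: 0.0183
finger_force: 79.0
```

```bash
python3 -c "
from p import *
s=observe();print(s['position'],np.degrees(s['tool_rot']),s['force'],s['moment'])
print(plan(.6006,.0485,.245,132.4))
i=grab_frame('scene');j=grab_frame('side');cv2.imwrite('pics/s5.png',i);cv2.imwrite('pics/d5.png',j)
ps=np.array([s['position']]);u=proj('scene',ps)[0];v=proj('side',ps)[0];print(u,v)
f=lambda i,u:cv2.resize(i[max(0,int(u[1])-60):][:120,max(0,int(u[0])-40):][:,:80],(400,600),interpolation=cv2.INTER_CUBIC)
cv2.imwrite('pics/c5.png',np.hstack([f(i,u),f(j,v)]))"
```

```text
[0.43661512 0.33332158 0.24431323] [1.79922952e+02 1.37506058e-02 1.52583588e+02] [-0.86356958  0.334152   -2.93757063] [-0.0176638  0.0013569 -0.0029882]
(array([-276.7, -177.3,   -0.9]), array([ 0.08,  0.  , 20.18]))
[249.52405194 124.22266382] [183.9156669  124.48722504]
```

View pics/c5.png

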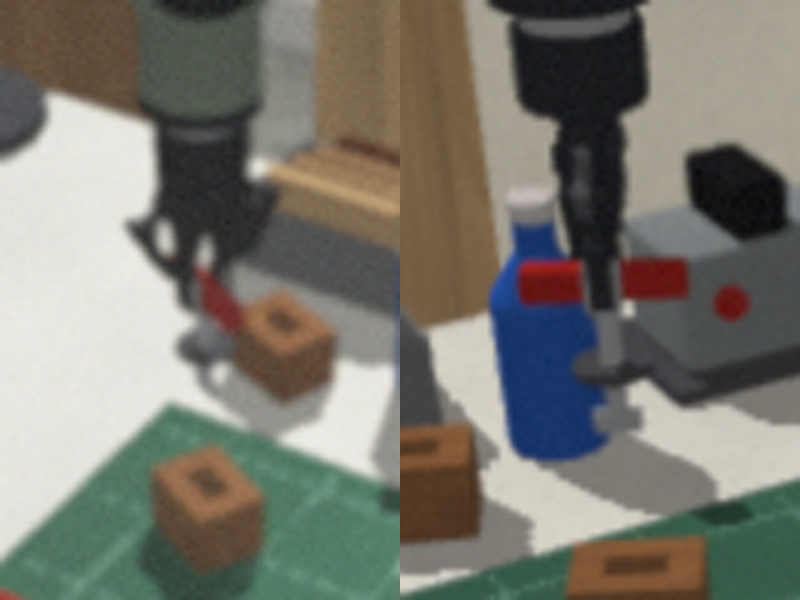

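send_rows(increments=[[[-40,-26,0],[0,0,4],-1],[[-88,-57,0],[0,0,8],-1],[[-132,-85,0],[0,0,12],-1],[[-176,-113,0],[0,0,16],-1],[[-220,-141,0],[0,0,20],-1],[[-255,-163,0],[0,0,20],-1],[[-277,-177,0],[0,0,20],-1],[[-277,-177,0],[0,0,20],-1],[[-277,-177,0],[0,0,20],-1]])

```text
clock: 9.0
position: [0.6005, 0.0479, 0.2422]
tool_rot: [-3.139, -0.001, 2.312]
force: [-0.0, 0.2, -1.7]
grip_width: 0.0187
finger_force: 78.8
```

```bash
python3 -c "
from p import *
s=observe();print(s['position'],np.degrees(s['tool_rot']),s['force'],s['moment'],s['qpos'])
print(plan(.6006,.0485,.245,132.4))
ks=K('scene');kd=K('side')
print('pocket',atz('scene',(209+208/5,64+482/5),.063,ks),atz('side',(143+237/5,64+565/5),.063,kd))
i=grab_frame('scene');j=grab_frame('side');cv2.imwrite('pics/s6.png',i);cv2.imwrite('pics/d6.png',j)
cv2.imwrite('pics/c6.png',np.hstack([cv2.resize(x[a-45:a+45,b-30:b+30],(400,600),interpolation=cv2.INTER_CUBIC) for x,a,b in[(i,185,246),(j,180,283)]]))"
```

```text
[0.6005015  0.04787228 0.24222852] [-1.79867251e+02 -6.89299922e-02  1.32492795e+02] [-0.00836818  0.20441646 -1.70602155] [ 0.01464204 -0.00909116 -0.04643641] [-0.43249276  0.50065934  0.37081275  1.66310651 -0.20521122  1.01902258
  0.74698607]
(array([ 0.4,  0.5, -2.8]), array([-0.13, -0.07,  0.09]))
pocket [0.44324341 0.32735676 0.063     ] [0.43684266 0.32861715 0.063     ]
```

View pics/c6.png

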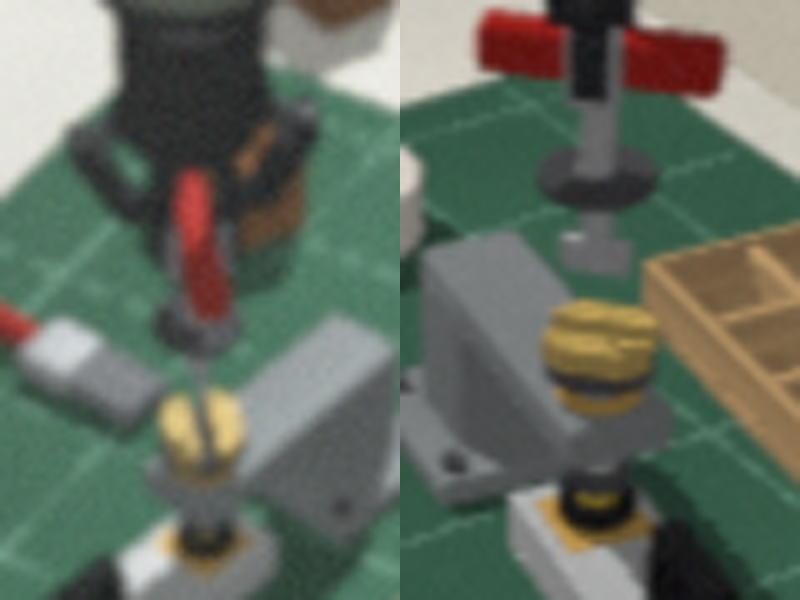

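The blade sits straight over the slot in both views: blade at (200,375) above slot (203,420) in the scene view, and blade (595,255) above head (600,330) in the side view. The yellow band and the gap under the shoe are visible at (597,500). Inserting.

send_rows(increments=[[[0,0.5,12],[0,0,0],-1],[[0,0.5,20],[0,0,0],-1],[[0,0.5,26],[0,0,0],-1],[[0,0.5,31],[0,0,0],-1],[[0,0.5,35],[0,0,0],-1],[[0,0.5,37],[0,0,0],-1],[[0,0.5,37],[0,0,0],-1]])

```text
clock: 9.8
position: [0.6013, 0.0488, 0.2067]
tool_rot: [-3.141, -0.0, 2.314]
force: [0.2, 0.6, -1.8]
grip_width: 0.0188
finger_force: 78.8
```

send_rows(increments=[[[0,0,1.5],[0,0,0],-1],[[0,0,3],[0,0,0],-1],[[0,0,3],[0,0,0],-1]])

```text
clock: 10.1
position: [0.6013, 0.0488, 0.2037]
tool_rot: [-3.142, -0.0, 2.314]
force: [1.0, 0.3, -2.2]
grip_width: 0.0187
finger_force: 78.8
```

```bash
python3 -c "
from p import *
s=observe();print(s['position'],np.degrees(s['tool_rot']),s['force'],s['moment'])
f=lambda n:np.mean([grab_frame(n).astype(float) for _ in range(8)],0)
np.save('pics/d_a.npy',f('side')[140:250,240:330])"
```

```text
[0.60132968 0.04882708 0.20373571] [-1.79996033e+02 -1.67255754e-03  1.32572506e+02] [ 0.99156534  0.27141087 -2.19753969] [-0.00321067 -0.01531047  0.00058785]
```

send_rows(increments=[[[0,0,0],[0,0,4],-1],[[0,0,0],[0,0,8],-1],[[0,0,0.3],[0,0,12],-1],[[0,0,0.6],[0,0,16],-1],[[0,0,1],[0,0,20],-1],[[0,0,1.4],[0,0,24],-1],[[0,0,1.8],[0,0,28],-1],[[0,0,2.2],[0,0,32],-1],[[0,0,2.6],[0,0,36],-1],[[0,0,3],[0,0,40],-1]])

```text
clock: 11.5
position: [0.6016, 0.0489, 0.2009]
tool_rot: [3.141, 0.0, 1.613]
force: [1.4, 0.8, -3.5]
grip_width: 0.0185
finger_force: 78.6
```

```bash
python3 -c "
from p import *
s=observe();print(s['position'],np.degrees(s['tool_rot']),s['force'],s['moment'])
f=lambda n:np.mean([grab_frame(n).astype(float) for _ in range(8)],0)
b=f('side')[140:250,240:330];np.save('pics/d_b.npy',b);a=np.load('pics/d_a.npy')
s=observe();print(np.degrees(s['tool_rot']),s['moment'],s['clock'])
g=lambda x:cv2.resize(np.clip(x[40:110,20:70]*1.3,0,255).astype(np.uint8),(400,560),interpolation=cv2.INTER_CUBIC)
cv2.imwrite('pics/ab.png',np.hstack([g(a),g(b)]))"
```

```text
[0.60164454 0.04892818 0.20087817] [1.79963598e+02 2.45155329e-03 9.24256980e+01] [ 1.40127101  0.77022824 -3.4703898 ] [ 0.05027542 -0.54104049  0.12498147]
[ 1.79979329e+02 -8.79659843e-03  9.26329659e+01] [ 0.18641454 -0.77306392  0.08580903] 11.9
```

View pics/ab.png

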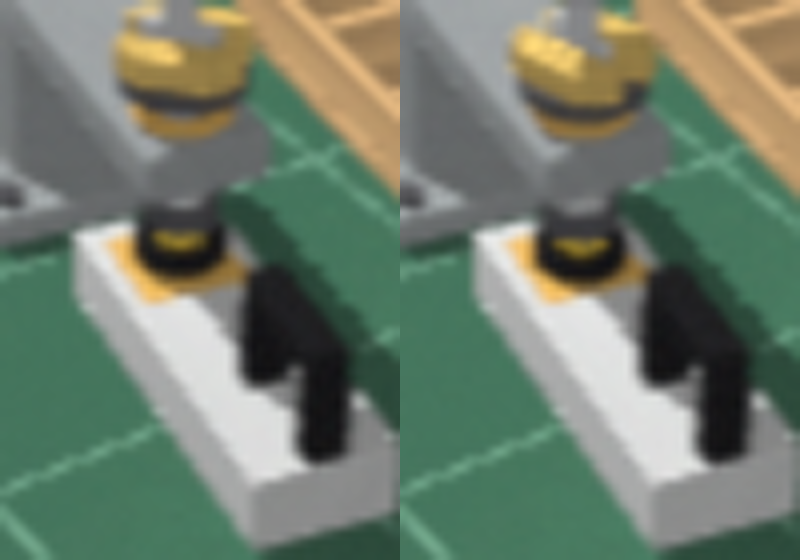

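The averaged crops show the block untouched and the shoe about 1 px lower after the turn, with the band (180,238 → 582,247) unchanged, so it still hangs free. From here I follow it numerically with vertical profiles.

```bash
cat > prof.py <<'E'
from h import *
def prof(x):
    p=x[58:82,40:46].mean(1);return p[:,1:].mean(1)-p[:,0],p.mean(1)
def show(n):
    x=np.load(f"pics/d_{n}.npy");y,g=prof(x)
    rows=np.arange(58,82)
    # band: weighted sum and centroid of yellowness in rows 65..74 above 15
    w=np.clip(y-20,0,None);k=np.argmax(w[6:16])+6;lo=k;hi=k
    while w[lo-1]>0 and w[lo-1]<w[lo]:lo-=1
    while w[hi+1]>0 and w[hi+1]<w[hi]:hi+=1
    ww=w[lo:hi+1];print(n,"band sum %.1f cen %.2f"%(ww.sum(),(ww*rows[lo:hi+1]).sum()/ww.sum()))
    print(" y",y.astype(int)[4:],"\n g",g.astype(int)[4:])
    # shift of shoe patch relative to a, subpixel
    return x
if __name__=="__main__":
    import sys
    for n in sys.argv[1]:show(n)
E
python3 prof.py ab
```

```text
a band sum 50.6 cen 69.61
 y [-1 -2 -1 -1 -1 -1  4 39 50 17  0  4 26 53 47 17  1  0  0  0] 
 g [ 80  80  81  81  52  44  47  63  62  31  17  21  46  81 106 146 165 172
 172 172]
b band sum 52.4 cen 70.41
 y [-1 -2 -1 -1 -1 -1 -2  7 51 41 11  0  7 36 45 17  1  0  0  0] 
 g [ 81  81  84  92  77  51  45  48  69  52  26  17  24  61 104 148 167 173
 174 174]
```

send_rows(increments=[[[0,0,0.4],[0,0,4],-1],[[0,0,0.8],[0,0,8],-1],[[0,0,1.2],[0,0,12],-1],[[0,0,1.6],[0,0,15],-1],[[0,0,1.6],[0,0,15],-1]])

```text
clock: 12.4
position: [0.6017, 0.0489, 0.1993]
tool_rot: [3.141, -0.0, 1.354]
force: [2.6, 0.6, -2.5]
grip_width: 0.019
finger_force: 78.9
```

```bash
cat > avg.py <<'E'
from p import *
import sys
s=observe();print(s['position'],np.degrees(s['tool_rot']),s['force'],s['moment'],s['clock'])
np.save(f'pics/d_{sys.argv[1]}.npy',np.mean([grab_frame('side').astype(float) for _ in range(8)],0)[140:250,240:330])
E
python3 avg.py c; python3 prof.py c
```

```text
[0.60168941 0.04887661 0.19934211] [ 1.79957501e+02 -6.97009276e-04  7.75582995e+01] [ 2.58206214  0.59239695 -2.52538147] [ 0.09115075 -1.16465209  0.09077871] 12.4
c band sum 46.6 cen 70.81
 y [-1 -2 -1 -1 -1 -1 -1  1 29 56 20  0  2 27 49 18  1  0  0  0] 
 g [ 81  81  84  94  89  58  46  46  59  67  33  19  20  51 110 149 167 174
 174 174]
```

send_rows(increments=[[[0,0,0.4],[0,0,4],-1],[[0,0,0.8],[0,0,8],-1],[[0,0,1.2],[0,0,12],-1],[[0,0,1.2],[0,0,12],-1]])

```text
clock: 13.2
position: [0.6017, 0.0488, 0.1981]
tool_rot: [3.141, 0.0, 1.142]
force: [5.3, -0.2, -2.2]
grip_width: 0.0184
finger_force: 78.9
```

```bash
python3 avg.py d; python3 prof.py d
```

```text
[0.60165493 0.04877695 0.19808864] [1.79959890e+02 3.79343952e-03 6.54433704e+01] [ 5.31580237 -0.15939078 -2.21449415] [-0.10858237 -1.64760111  0.12480244] 13.2
d band sum 26.0 cen 71.00
 y [-2 -1 -1 -1 -1 -1 -1 -2  7 46 17  0  2 27 49 18  1  0  0  0] 
 g [ 81  81  84  94  94  68  48  45  48  61  31  18  20  51 111 149 167 174
 174 174]
```

At d the lower edge has stopped (contact) while the band has shrunk by about a third, to roughly 1.5–2.5 mm pressed in. I add a touch, back off within the play, and lift out.

send_rows(increments=[[[0,0,0.3],[0,0,4],-1],[[0,0,0.3],[0,0,4],-1],[[0,0,0.3],[0,0,4],-1],[[0,0,0.3],[0,0,4],-1],[[0,0,0.3],[0,0,4],-1]])

```text
clock: 14.1
position: [0.6016, 0.0487, 0.1978]
tool_rot: [3.141, -0.0, 1.075]
force: [6.8, -0.6, -4.5]
grip_width: 0.0189
finger_force: 78.8
```

```bash
python3 avg.py e; python3 prof.py e
```

```text
[0.60162979 0.04873837 0.19780252] [ 1.79964350e+02 -8.50251128e-03  6.15928215e+01] [ 6.78193718 -0.59328968 -4.50889037] [-0.18500701 -1.8005626   0.15632378] 14.1
e band sum 19.8 cen 71.00
 y [-2 -1 -1 -1 -1  0 -1 -1  6 39 14  0  2 27 49 18  1  0  0  0] 
 g [ 81  81  84  95  95  74  50  45  47  57  29  19  20  51 110 149 168 174
 174 174]
```

send_rows(increments=[[[0,0,0],[0,0,-3],-1],[[0,0,0],[0,0,-6],-1],[[0,0,-5],[0,0,-6],-1],[[0,0,-12],[0,0,-6],-1],[[0,0,-22],[0,0,-6],-1],[[0,0,-45],[0,0,-6],-1],[[0,0,-60],[0,0,-6],-1],[[0,0,-60],[0,0,-6],-1]])

```text
clock: 15.3
position: [0.6021, 0.0488, 0.26]
tool_rot: [3.139, -0.002, 1.179]
force: [0.2, 0.6, -2.5]
grip_width: 0.019
finger_force: 79.1
```

```bash
python3 avg.py f; python3 prof.py f; python3 -c "
from p import *
print(plan(.4369,.3333,.250,152.57))
kw=K('wrist')
i=grab_frame('scene');j=grab_frame('side');cv2.imwrite('pics/s7.png',i);cv2.imwrite('pics/d7.png',j)
for n,im in(('scene',i),('side',j)):
  # red bar: fit at z ~ bar height
  s=observe();u=proj(n,s['position']+[0,0,.017])[0]
  h=cv2.cvtColor(im,cv2.COLOR_BGR2HSV);m=cv2.inRange(h,(0,130,70),(9,255,255))|cv2.inRange(h,(172,130,70),(180,255,255))
  mm=np.zeros_like(m);cv2.circle(mm,tuple(int(v) for v in u),35,255,-1);q=np.argwhere(m&mm)[:,::-1].astype(np.float32);r=cv2.minAreaRect(q);print(n,u,len(q),r)"
```

```text
[0.60213711 0.04879555 0.25996581] [ 1.79859822e+02 -1.07410970e-01  6.75503429e+01] [ 0.2383879   0.56987518 -2.49132071] [-0.04478234  0.02128998 -0.01234825] 15.3
f band sum 18.9 cen 71.00
 y [-1 -1 -1 -1 -1 -1 -1 -1  5 38 14  0  3 27 49 17  1  0  0  0] 
 g [ 80  80  83  94  95  74  49  44  47  57  29  18  20  50 109 147 165 171
 172 172]
(array([ 200.3, -260.4,    7.2]), array([-6.000e-02, -0.000e+00, -8.501e+01]))
scene [245.22094165 171.93942932] 103 ((236.06179809570312, 177.72889709472656), (7.301782131195068, 47.99427032470703), 65.43283081054688)
side [282.97682593 137.50257047] 143 ((285.0860900878906, 137.4467315673828), (21.728578567504883, 9.144109725952148), 84.80557250976562)
```

send_rows(increments=[[[20,-26,5],[0,0,-8.5],-1],[[45,-58,5],[0,0,-17],-1],[[70,-91,5],[0,0,-25.5],-1],[[95,-124,5],[0,0,-34],-1],[[120,-156,5],[0,0,-42.5],-1],[[145,-188,5],[0,0,-51],-1],[[165,-214,5],[0,0,-59.5],-1],[[183,-238,5],[0,0,-68],-1],[[195,-254,5],[0,0,-76.5],-1],[[200,-260,5],[0,0,-85],-1]])

```text
clock: 16.8
position: [0.4359, 0.3349, 0.2526]
tool_rot: [3.141, -0.001, 2.672]
force: [0.7, -0.4, -1.5]
grip_width: 0.0186
finger_force: 79.0
```

```bash
python3 -c "
from p import *
s=observe();print(s['position'],np.degrees(s['tool_rot']),plan(.4369,.3333,.175,152.57))
# compare with the picture of the driver held at the same place after the pick (TCP z .2443)
f=lambda n:np.mean([grab_frame(n).astype(float) for _ in range(3)],0)
for n,old in(('scene','s5'),('side','d5')):
  im=f(n);o=cv2.imread(f'pics/{old}.png').astype(float)
  for zz in(0,-.04,-.075):
    u0=proj(n,np.array([.43661,.33332,.2443+zz]))[0];u1=proj(n,s['position']+[0,0,zz])[0]
    t=o[int(u0[1])-8:int(u0[1])+9,int(u0[0])-14:int(u0[0])+15].astype(np.float32)
    w=im[int(u1[1])-16:int(u1[1])+17,int(u1[0])-24:int(u1[0])+25].astype(np.float32)
    r=cv2.matchTemplate(w,t,cv2.TM_CCOEFF_NORMED);_,v,_,l=cv2.minMaxLoc(r);print(n,zz,round(v,2),np.array(l)-[10,8],'expected',np.round(u1-u0-(u1.astype(int)-u0.astype(int)),1))
"
```

```text
[0.43589893 0.33494952 0.2525924 ] [ 1.79991236e+02 -3.63810109e-02  1.53075423e+02] (array([-1.7, -1. , 77.6]), array([ 0.01, -0.04,  0.51]))
scene 0 0.99 [0 0] expected [0. 0.]
scene -0.04 0.99 [0 0] expected [0.  0.1]
scene -0.075 0.97 [0 1] expected [0.  0.1]
side 0 0.93 [0 0] expected [-0.7  0.3]
side -0.04 0.89 [0 1] expected [0.3 0.4]
side -0.075 0.93 [0 1] expected [ 0.3 -0.6]
```

The driver is held exactly as it was after the pick (template match within 1 px), so I lower it into the stand.

send_rows(increments=[[[-1.7,-1,40],[0,0,0.5],-1],[[-1.7,-1,80],[0,0,0.5],-1],[[-1.7,-1,95],[0,0,0.5],-1],[[-1.7,-1,110],[0,0,0.5],-1],[[-1.7,-1,125],[0,0,0.5],-1],[[-1.7,-1,135],[0,0,0.5],-1],[[-1.7,-1,142],[0,0,0.5],-1],[[-1.7,-1,146],[0,0,0.5],-1],[[-1.7,-1,147],[0,0,0.5],-1],[[-1.7,-1,147],[0,0,0.5],-1]])

```text
clock: 18.1
position: [0.4386, 0.3313, 0.106]
tool_rot: [3.141, 0.0, 2.654]
force: [0.2, -0.3, -1.7]
grip_width: 0.0187
finger_force: 79.0
```

send_rows(increments=[[[2,0,1],[0,0,0],-1],[[2,0,1],[0,0,0],-1],[[2,0,1],[0,0,0],1],[[2,0,1],[0,0,0],1],[[2,0,1],[0,0,0],1],[[2,0,1],[0,0,0],1],[[2,0,-40],[0,0,0],1],[[2,0,-90],[0,0,0],1],[[2,0,-130],[0,0,0],1],[[2,0,-130],[0,0,0],1]])

```text
clock: 19.1
position: [0.4384, 0.3333, 0.2408]
tool_rot: [3.134, 0.002, 2.654]
force: [0.4, 0.0, -0.9]
grip_width: 0.0853
finger_force: 0.0
```

```bash
python3 avg.py g; python3 prof.py g; python3 -c "
from p import *
a=cv2.imread('pics/b0.png').astype(float);s=np.mean([grab_frame('side').astype(float) for _ in range(3)],0)
for nm,u,v in(('bar',(165+95/4),(145+60/4)),('collar',165+101/4,145+124/4),('weight',370,217),('tape',244,166),('scissors',235,270),('bottle',379,255),('tray',324,190)):
  u,v=int(u),int(v);t=a[v-9:v+10,u-18:u+19].astype(np.float32);w=s[v-16:v+17,u-26:u+27].astype(np.float32)
  r=cv2.matchTemplate(w,t,cv2.TM_CCOEFF_NORMED);_,q,_,l=cv2.minMaxLoc(r);print(nm,round(q,2),np.array(l)-[8,7])"
```

```text
[0.43839575 0.33333443 0.24077944] [1.79582102e+02 1.20916632e-01 1.52049305e+02] [ 0.39131369  0.00776135 -0.88107065] [ 0.00892335 -0.06256985  0.01400191] 19.1
g band sum 19.1 cen 71.00
 y [-1 -1 -1 -1 -1 -1 -1 -1  5 39 14  0  3 27 48 17  1  0  0  0] 
 g [ 79  80  83  93  94  73  49  44  46  56  28  19  20  50 109 146 165 170
 163 124]
bar 1.0 [0 0]
collar 1.0 [0 0]
weight 1.0 [0 0]
tape 1.0 [0 0]
scissors 0.87 [0 0]
bottle 0.99 [0 0]
tray 1.0 [0 0]
```

The driver stands exactly where it started, the bystanders have not moved, the shoe is pressed on the pad and the arm is clear.

```bash
python3 -c "
from workcell import *
print(job_done())"
```

```text
the job is handed in; nothing more can be done
None
```

The job is handed in, but `job_done()` returned no verdict: the block's pad is under the shoe, the shoe is pressed in an estimated 2–3 mm (judged from how much of the yellow band is hidden), the driver is back upright in its stand, and none of the five bystanders I checked moved (tub and brush not checked).

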